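# Set the rack's last leg to its mark and clamp it

### The arm

A 6-joint arm with a two-finger parallel gripper is mounted at the origin on the work surface. World frame = base frame: x ahead of the robot, y to its left, z up, the work surface at z = 0. Lengths are in m, angles in rad, forces in N, time in s.
With the tool pointing down it reaches from about 0.375 to 0.9 m from the base axis. Payload 3.1 kg.
Tool frame: the origin (TCP) lies between the finger pads; the fingertips stand 11 mm ahead of it and the grasp point (between the pads) lies 8 mm behind it; z points along the fingers, y is the direction in which the jaws open and shut (so a half turn about z gives the same grasp; the last joint's range is limited). The gripper opens to 85 mm and grips with 20 to 120 N. Pads are 22 mm wide; open, the fingers measure 114 mm over their backs; the gripper's body (76 mm by 85 mm) begins 54 mm behind the grasp point. The pads swing forward as they close: fully open they stand 13 mm farther back than shut.
Start: joints at [-1.387, 0.527, 1.433, -0, 1.181, -0.178], TCP at [0.221, -0.585, 0.242] pointing down, gripper open.
Joint ranges: [-3.08, 3.08], [-0.75, 2.2], [0.22, 2.44], [-1.43, 4.57], [0, 2.65], [-2.85, 2.85]. Speed limits (rad/s): [2.79, 2.79, 3.14, 3.14, 3.14, 3.14].

### API

Orientations are given as a unit quaternion [x, y, z, w].
In Python, from station import manip gives the robot as it stands.
- The arm moves only by the tool move_arm, never from a script. Its argument "deltas" is a list of rows, each a list of 5 numbers: the shift along the tool's x, y, z in units of 40 cm (1.0 is 40 cm), then the turn about the tool's z in units of 0.5 rad (1.0 is 0.5 rad), then the opening in per cent of the stroke, from 0 (shut) to 100 (fully open). In form: [[x, y, z, twist, grip], ...]. A call has exactly 8 rows; each row is the pose to reach, as a shift and turn from the pose commanded when the call began, along the tool's axes at that moment; what a row does not reach only later rows make up. A row lasts 1/12 s, in which the tool goes at most 41.7 mm and 7.16 degrees, less where a joint would pass 70% of its speed; a pose out of reach is approached as far as the arm can. A call with a number of a shift or a turn outside -1 to 1 is refused whole. A call with a gripper value outside its range is refused whole. The fingers move at their own pace and stop on an object; "force" is the grip in N (left out, the last holds). Time passes only in rows, so rows that repeat a pose let the fingers close, or fill a call up. It gives the time, the measured TCP pose, the force and the opening at its end, in the units of the state.
- manip.sense(): the state, without advancing time (a new reading comes with each control period).
- manip.snapshot(name): name is "scene" or "top" or "wrist"; returns (picture, depth): 384x512x3 uint8, red, green, blue; 384x512 float32, m along the optical axis (not along the pixel's ray), 0 where there is no reading.
- manip.get_calibration(name): a dict with "vfov" (degrees; the focal length in pixels is half the picture's height over the tangent of half this angle, whatever the lens; pixels are square), "cx", "cy" (the principal point, pixels), "pose" (4x4, takes a point from camera to world coordinates). Camera axes: x right, y down, z forward; pixel columns grow to the right and rows downward; lengths in m; the calibration is good to about 2 mm. The wrist camera is an equidistant fisheye: a pixel r from the principal point sees the ray r / f radians off the axis. A picture is of the moment at which its call begins: read the wrist's pose just before it. get_calibration takes no time and is no camera call; for the wrist camera it gives the pose at the moment of the call.
- manip.sign_off(): hands the job in, once; it reports no verdict.
The state is a dict: "t": time; "q": joint angles; "qd": joint speeds; "tau": joint torques, N m; "tcp_pos": TCP position; "tool_rot": TCP orientation; "force": force on the tool from outside, world axes, zero at the start; "ft_torque": the same for the moment, N m; "finger_gap": opening from 0.0 (shut) to 1.0 (fully open).
Only numpy, scipy, OpenCV 4.12 (cv2) and the standard library are available. Lean on these libraries where they do the work, as an engineer would, in place of code of your own. Each camera call takes 0.05 s, during which the arm holds its last target.

### The job

The wooden worktop rack lies upside down with its four telescopic legs pointing up; three are set and locked, the fourth is pushed in with its cam lever open. Raise the sliding sleeve of that leg until its lower edge is at the ring on its post, level with the other three, and while holding it there squeeze the cam lever flat shut. Keep the leg gripped at the mark and finish still holding it, without disturbing the things around it.

Things in the scene. Friction and masses are not known exactly. Their poses are not given: they have to be found in the camera images.
- rack: Wooden rack upside down on the worktop, immovable: slats 340 x 242 mm, two cross rails (top 30 mm up), a 28 mm square steel post at each x = +-100, y = +-80 mm. Origin: its centre on the worktop; x along the slats, z up. The short leg is at x = -100, y = +80. The other three legs look alike, are set and locked, tops 179 mm above the worktop. A scoop and a ring lie on the slats, under 50 mm high.
- sleeve: Sliding sleeve of the short leg: grey square tube 34 x 34 x 86 mm tall, a 28 mm square rubber foot on top (100 mm in all). Origin: centre of its lower edge, 34 mm above the worktop when pushed in; axes parallel to the rack's. The lever is on its +y face, the -y face is plain and free. With foot and lever it weighs 200 g and drops if let go while the lever is open.
- leg (a joint): Travel of the sleeve up its post, m: 0 pushed in (the start), 0.045 at the mark (lower edge at the ring's top edge), 0.060 upper stop. It slides easily while the lever is wide open; with the lever shut the cam bites on the post and the sleeve is locked.
- ring_mark (a point): Point on the short leg's post axis at the ring's top edge, 79 mm above the worktop: the sleeve's origin belongs here. The ring is a dark band 3 mm high round the post, hidden inside the sleeve until that is raised; the other posts have it at the same height.
- lever (a joint): Cam lever angle, rad: 0 flat shut, opens to 0.75, starts at 0.5 to 0.68. Its free edge swings out to sleeve +y. Stiff, stays where it is left: about 8 N at the free edge moves it, about 13 N near 0.2 rad, then it goes over centre and stays shut. So a pinch of 3 to 5 N across sleeve and lever lifts the leg without closing it; a squeeze of 25 N, the hand giving way towards the sleeve, shuts it.
- lever_pin (a point): Hinge of the lever: upright pin in lugs at sleeve x = -12, y = +29.5 mm (7 mm thick barrel); this point is 43 mm above the sleeve's lower edge. The lever is a cranked black blade, 9 to 77 mm above that edge, lying along the sleeve's +y face when shut. Shut, sleeve and lip span sleeve y -17 to +25.5 mm (42.5 mm); at 0.68 rad 62 mm: the middle between the fingers shifts up to 10 mm towards -y.
- lever_lip (a point): Centre of the upright rounded lip (8 mm thick) on the lever's free edge, 29 mm from the pin and 65 mm above the sleeve's lower edge, a good height to grip. Shut, it is at sleeve x = +16, y = +21.5 mm; at 0.6 rad at x = +16, y = +39 mm. Grip with the fingers' middle at sleeve x = 0 to +10 mm, so that they press near the lip and clear of the pin's barrel.
- tub: Bystander: white formula tub with flip-top lid, 108 mm diameter, 172 mm tall, on the worktop. Origin under its centre.
- bottle_a: Bystander: taller glass feeding bottle, 58 mm diameter, 165 mm tall, near the rack's +y side at rack x about +80 mm or more. Origin under its centre.
- bottle_b: Bystander: shorter glass feeding bottle, 58 mm diameter, 125 mm tall, near the rack's -y side. Origin under its centre.
- scoop: Bystander: small yellow scoop, cup 42 mm wide, 30 mm tall, handle 62 mm, on the rack's slats. Origin under its cup.
- screw_ring: Bystander: white bottle screw ring, 50 mm across, 15 mm tall, on the rack's slats. Origin under its centre.
- jar: Bystander: glass jar, 76 mm diameter, 100 mm tall, at the left of the worktop. Origin under its centre.
- mug: Bystander: blue mug, 80 mm diameter, 85 mm tall, at the right of the worktop. Origin under its centre.
- spoon: Bystander: a spoon lying on the worktop, near and to the right.

How it is judged:
By the outcome, as a careful person would: the job done as asked, in the order asked, and still so for the second after the job is handed in, while the arm keeps its last pose, push and grip.
It also fails if it takes over 32 s, if anything falls off the work surface, if the arm or the gripper's body presses on something with over 40 N, if the wrist force passes 120 N, or if a joint passes its speed limit or range.

## Working session

There is one attempt and no reset: what is moved stays moved. The work goes in short steps, Python scripts to look and compute and a tool call to move; the robot and the scene stay as the last step left them, time stands still between calls to the robot, and variables do not carry over. Pictures are saved under pics/ and viewed, and the job is handed in when it is done.

Besides the shell and the picture viewer there is one more tool, called after "Request:" by a JSON object that holds its "name" and its "arguments". move_arm: Moves the arm, as the interface text tells. Its arguments: {"type":"object","properties":{"deltas":{"type":"array","items":{"type":"array","items":{"type":"number"}}},"force":{"type":"number"}},"required":["deltas"]}

```bash
ls; mkdir -p pics
cat > h.py <<'E'
import numpy as np, cv2
from station import manip
def snap(n,fn):
    c=manip.get_calibration(n); p,d=manip.snapshot(n)
    cv2.imwrite('pics/'+fn+'.png',p[:,:,::-1]); np.savez('pics/'+fn,p=p,d=d,pose=np.array(c['pose']),vfov=c['vfov'],cx=c['cx'],cy=c['cy'])
def load(fn): return np.load('pics/'+fn+'.npz')
def cloud(L):
    d=L['d'];h,w=d.shape;f=h/2/np.tan(np.radians(L['vfov'])/2)
    u,v=np.meshgrid(np.arange(w),np.arange(h))
    P=np.stack([(u-L['cx'])/f*d,(v-L['cy'])/f*d,d],-1)
    W=P@L['pose'][:3,:3].T+L['pose'][:3,3]; W[d==0]=np.nan
    return W
E
python3 - <<'E'
from h import *
print(manip.sense())
for n in('scene','top'):
    snap(n,n+'0'); print(n,manip.get_calibration(n))
E
```

```text
pics
{'t': 0.0, 'q': array([-1.38753310e+00,  5.28443416e-01,  1.43389416e+00, -1.91746482e-05,
        1.18141360e+00, -1.78486964e-01]), 'qd': array([ 0.00042203,  0.0004675 ,  0.00174828, -0.00095069,  0.00120024,
       -0.00074542]), 'tau': array([-1.77122220e-03, -4.42359531e+01, -1.78020823e+01, -4.77937538e-04,
        8.45506409e-03, -5.32251363e-06]), 'tcp_pos': array([ 0.22109697, -0.58384611,  0.24135017]), 'tool_rot': array([ 9.83685419e-01,  1.79893946e-01, -1.14431075e-05, -1.07923728e-03]), 'force': array([-0.87829007,  0.79529441,  0.07736499]), 'ft_torque': array([ 0.01990602, -0.03217762,  0.01440802]), 'finger_gap': 0.9993111369649835}
scene {'vfov': 46.02552242800386, 'cx': 260.0070398107577, 'cy': 193.4665899833942, 'pose': array([[ 0.55753519,  0.5583319 , -0.61434518,  1.32699287],
       [ 0.82999236, -0.38947749,  0.3992743 , -0.50389714],
       [-0.01634605, -0.73251128, -0.68055862,  0.94051663],
       [ 0.        ,  0.        ,  0.        ,  1.        ]])}
top {'vfov': 43.510551283978714, 'cx': 251.5442452450653, 'cy': 196.65197944970242, 'pose': array([[-0.02620003, -0.99888829,  0.03918866,  0.49246272],
       [-0.99948894,  0.0268937 ,  0.01727946, -0.04062902],
       [-0.01831418, -0.03871591, -0.99908241,  1.47829097],
       [ 0.        ,  0.        ,  0.        ,  1.        ]])}
```

View pics/scene0.png

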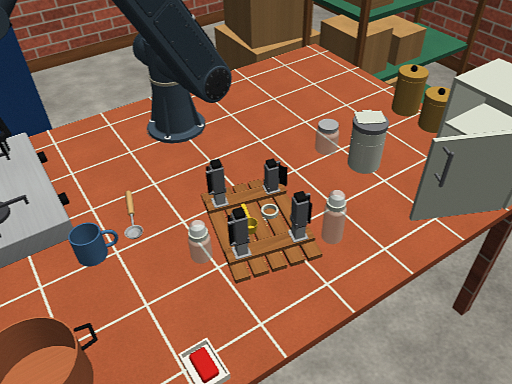

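View pics/top0.png

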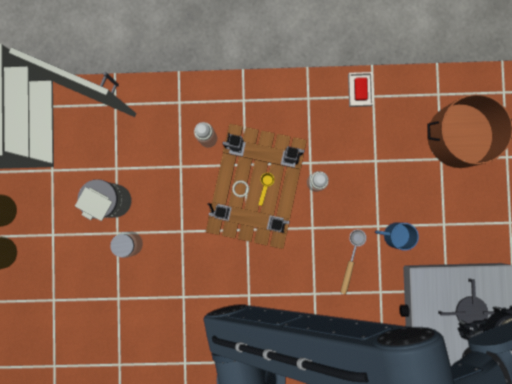

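Run:
```python
from h import *
L=load('top0');W=cloud(L)
p=L['p']
cv2.imwrite('pics/z1.png',cv2.resize(p[110:260,185:345,::-1],(800,750)[:2],interpolation=cv2.INTER_CUBIC)[:600] if 0 else cv2.resize(p[115:255,190:340,::-1],(640,597),interpolation=cv2.INTER_CUBIC))
z=W[...,2]
m=((z>0.11)&(z<0.2)).astype(np.uint8); m[:, :195]=0;m[:,340:]=0;m[:110]=0;m[260:]=0
n,l,s,c=cv2.connectedComponentsWithStats(m)
for i in range(1,n):
    if s[i,4]>8:
        P=W[l==i]; zt=np.percentile(P[:,2],90); Q=P[P[:,2]>zt-.008]; print(c[i],s[i],P.mean(0).round(4),'top',Q[:,:2].min(0).round(4),Q[:,:2].max(0).round(4),Q.mean(0).round(4),len(Q))
```

```text
[203.58644068 131.42711864] [195 122  19  21 295] [0.7302 0.1113 0.1471] top [0.7157 0.0972] [0.752  0.1337] [0.7341 0.1149 0.163 ] 135
[233.40948276 141.51724138] [223 133  20  18 232] [0.697  0.028  0.1632] top [0.6852 0.0091] [0.7129 0.0394] [0.6989 0.0246 0.1782] 101
[292.66094421 153.99570815] [284 146  20  18 233] [ 0.6579 -0.1336  0.1631] top [ 0.6458 -0.1449] [ 0.6759 -0.1146] [ 0.6614 -0.1302  0.1775] 104
[319.95031056 179.40993789] [313 173  15  14 161] [ 0.5892 -0.2113  0.1209] top [ 0.5734 -0.2313] [ 0.6076 -0.1947] [ 0.5896 -0.2119  0.1227] 126
[219.55414013 211.91082803] [209 205  19  14 157] [0.505  0.0738 0.1273] top [0.4904 0.0576] [0.519  0.0862] [0.5057 0.072  0.1332] 95
[277.55555556 224.09090909] [269 217  20  16 198] [ 0.4674 -0.0867  0.1686] top [ 0.4541 -0.0988] [ 0.4816 -0.0685] [ 0.468  -0.0829  0.1778] 102
```

View pics/z1.png

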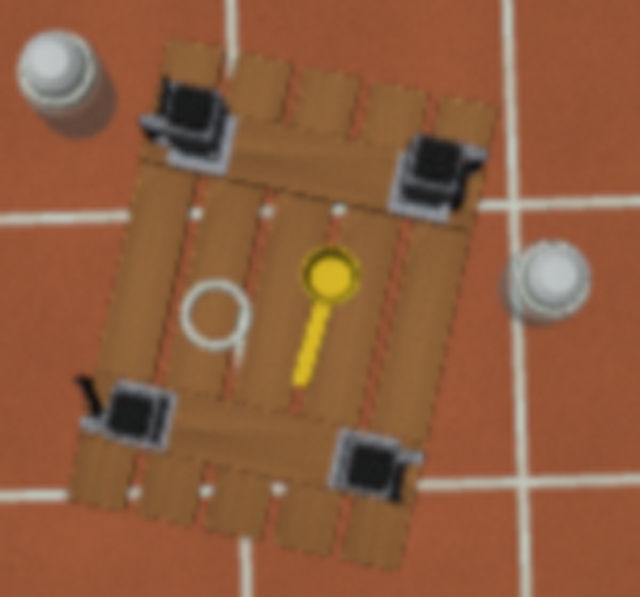

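```bash
cat >> h.py <<'E'
from scipy.spatial.transform import Rotation as R
YAW=np.radians(-13.75); C=np.array([0.5054,0.0723])
RX=np.array([np.cos(YAW),np.sin(YAW)]);RY=np.array([-np.sin(YAW),np.cos(YAW)])
def sl(P): d=P[...,:2]-C; return np.stack([d@RX,d@RY,P[...,2]],-1)
def wo(x,y,z): return np.r_[C+x*RX+y*RY,z]
def plan(pos=None,yaw=YAW):
    s=manip.sense();r=R.from_quat(s['tool_rot']);M=r.as_matrix()
    ty=np.arctan2(M[1,0],M[0,0])
    print('t',round(s['t'],2),'tcp',s['tcp_pos'].round(4),'sleeve',(sl(s['tcp_pos'])*1e3).round(1),'yawdeg',np.degrees(ty).round(2),'tilt',M[:,2].round(4),'F',s['force'].round(1),'gap',round(s['finger_gap'],3),'mm',round(85*s['finger_gap'],1))
    if pos is not None: print('units',(M.T@(pos-s['tcp_pos'])/0.4).round(4),'twist',round((ty-yaw)/0.5,3))
E
python3 - <<'E'
from h import *
for n in ('top0','scene0'):
    W=cloud(load(n));S=sl(W)*1e3
    m=(abs(S[...,0])<45)&(S[...,1]>-30)&(S[...,1]<60)&(S[...,2]>50)&(S[...,2]<150)
    Q=S[m]; print(n,len(Q)); 
    for q in Q[Q[:,1]>22][:40]: print(q.round(0),end=' ')
    for a in (60,100,120,130): print(a,[ (q.min(0).round(0),q.max(0).round(0)) for q in [Q[(Q[:,2]>a-8)&(Q[:,2]<a+8)]] if len(q)])
plan(wo(.005,.012,.24))
snap('wrist','w0')
E
```

```text
top0 220
[ 16.  43. 116.] [ 17.  40. 111.] [ 17.  37. 114.] [18. 38. 85.] [19. 38. 53.] [ 13.  43. 111.] [ 14.  40. 111.] [ 15.  37. 110.] [15. 36. 92.] [16. 37. 62.] [ 11.  39. 116.] [ 12.  36. 113.] [12. 35. 96.] [13. 36. 64.] [  9.  36. 109.] [ 10.  34. 103.] [10. 33. 80.] [  6.  35. 112.] [  7.  32. 111.] [ 7. 32. 89.] [ 8. 32. 57.] [  4.  32. 110.] [  5.  30. 104.] [ 5. 30. 76.] [  1.  31. 111.] [  2.  29. 109.] [ 2. 28. 89.] [ 3. 28. 58.] [ -1.  28. 108.] [ -0.  25. 105.] [ 0. 26. 72.] [ -4.  27. 108.] [ -3.  24. 111.] [-3. 24. 87.] [-2. 24. 60.] [ -6.  27. 106.] [ -6.  25. 100.] [-6. 25. 72.] [-5. 23. 64.] [-10.  31. 119.] 60 [(array([-18., -18.,  52.]), array([19., 38., 68.]))]
100 [(array([-11., -17.,  92.]), array([ 17.,  36., 106.]))]
120 [(array([-16., -17., 112.]), array([ 17.,  43., 128.]))]
130 [(array([-13., -14., 122.]), array([ 16.,  27., 138.]))]
scene0 545
[-10.  23. 119.] [-12.  27. 117.] [ -7.  28. 121.] [ -9.  23. 116.] [ -7.  25. 118.] [ -8.  29. 115.] [ -7.  22. 115.] [ -9.  26. 112.] [ -9.  29. 111.] [-12.  24. 106.] [ -8.  26. 109.] [ -6.  28. 110.] [-15.  
[... 197 characters left out ...]
[  9.  25. 111.] [  8.  29. 109.] [ 11.  30. 111.] [ 13.  33. 112.] [ 12.  36. 110.] [ 14.  38. 111.] [ 17.  40. 113.] [-2. 24. 99.] [  4.  24. 104.] [  2.  28. 101.] [  8.  29. 106.] [  7.  32. 104.] [ 12.  33. 108.] [ 17.  34. 111.] [ 16.  38. 109.] [ 18.  40. 110.] 60 [(array([-10., -22.,  52.]), array([23., 41., 68.]))]
100 [(array([-15., -20.,  92.]), array([ 21.,  40., 108.]))]
120 [(array([-17., -20., 112.]), array([ 22.,  40., 128.]))]
130 [(array([-12., -18., 122.]), array([ 19.,  12., 138.]))]
t 0.1 tcp [ 0.2212 -0.5839  0.2414] sleeve [-120.1 -705.   241.4] yawdeg 20.73 tilt [-3.0e-04  1.9e-03 -1.0e+00] F [ 0.8  0.5 -0.1] gap 1.0 mm 85.0
units [ 1.2726 -1.3004  0.0065] twist 1.204
```

View pics/w0.png

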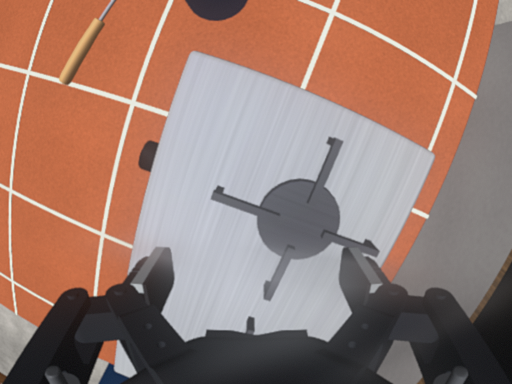

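Request:
{"name": "move_arm", "arguments": {"deltas": [[0.04, -0.04, 0, 0, 100], [0.11, -0.11, 0, 0, 100], [0.18, -0.185, 0, 0, 100], [0.25, -0.255, 0, 0, 100], [0.32, -0.325, 0, 0, 100], [0.39, -0.4, 0, 0, 100], [0.46, -0.47, 0, 0, 100], [0.53, -0.54, 0, 0, 100]], "force": 20}}

```text
t: 0.82
tcp_pos: [0.3433, -0.3054, 0.2422]
tool_rot: [0.984, 0.18, -0.0, -0.0]
force: [0.7, -0.6, -0.9]
finger_gap: 1.001
```

Request:
{"name": "move_arm", "arguments": {"deltas": [[0.07, -0.07, 0, 0, 100], [0.14, -0.14, 0, 0, 100], [0.21, -0.21, 0, 0, 100], [0.28, -0.28, 0, 0, 100], [0.35, -0.35, 0, 0, 100], [0.42, -0.42, 0, 0, 100], [0.49, -0.5, 0, 0, 100], [0.56, -0.57, 0, 0, 100]]}}

```text
t: 1.48
tcp_pos: [0.4717, -0.0127, 0.2422]
tool_rot: [0.984, 0.18, -0.0, -0.0]
force: [1.1, -0.6, -0.5]
finger_gap: 0.996
```

Run:
```python
from h import *
plan(wo(.005,.012,.24))
```

```text
t 1.48 tcp [ 0.4717 -0.0127  0.2422] sleeve [-12.5 -90.5 242.2] yawdeg 20.73 tilt [-7.e-04  2.e-04 -1.e+00] F [ 1.1 -0.6 -0.5] gap 0.996 mm 84.7
units [ 0.1812 -0.1865  0.0056] twist 1.204
```

Request:
{"name": "move_arm", "arguments": {"deltas": [[0.06, -0.06, 0, 0.2, 100], [0.11, -0.12, 0, 0.4, 100], [0.16, -0.17, 0, 0.6, 100], [0.18, -0.188, 0, 0.8, 100], [0.183, -0.19, 0, 1.0, 100], [0.183, -0.19, 0, 1.0, 100], [0.183, -0.19, 0, 1.0, 100], [0.183, -0.19, 0, 1.0, 100]]}}

```text
t: 2.15
tcp_pos: [0.5131, 0.0817, 0.2422]
tool_rot: [0.998, -0.068, -0.0, 0.0]
force: [0.1, 0.2, -0.0]
finger_gap: 1.003
```

Request:
{"name": "move_arm", "arguments": {"deltas": [[0, 0, 0.02, 0.1, 100], [0, 0, 0.04, 0.204, 100], [0, 0, 0.06, 0.204, 100], [0, 0, 0.07, 0.204, 100], [0, 0, 0.07, 0.204, 100], [0, 0, 0.07, 0.204, 100], [0, 0, 0.07, 0.204, 100], [0, 0, 0.07, 0.204, 100]]}}

```text
t: 2.82
tcp_pos: [0.5137, 0.082, 0.2147]
tool_rot: [0.993, -0.12, 0.0, -0.0]
force: [-0.9, 0.1, 0.4]
finger_gap: 0.997
```

Run:
```python
from h import *
plan(wo(.005,.012,.09))
snap('wrist','w1')
```

```text
t 2.82 tcp [0.5137 0.082  0.2147] sleeve [  5.8  11.4 214.7] yawdeg -13.74 tilt [ 9.e-04 -0.e+00 -1.e+00] F [-0.9  0.1  0.4] gap 0.997 mm 84.8
units [-0.0023 -0.0014  0.3118] twist 0.0
```

View pics/w1.png

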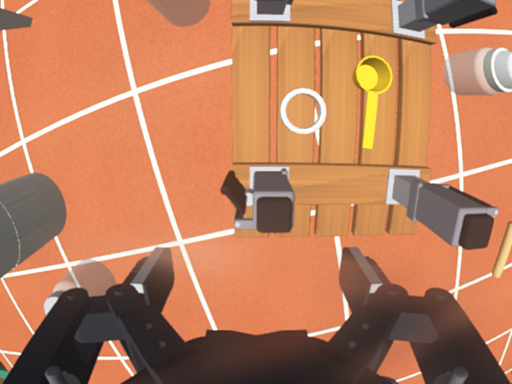

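```bash
cat >> h.py <<'E'
def wray(L,u,v):
    f=192/np.tan(np.radians(L['vfov'])/2); dx,dy=u-L['cx'],v-L['cy'];r=np.hypot(dx,dy)+1e-9;th=r/f
    d=np.stack([np.sin(th)*dx/r,np.sin(th)*dy/r,np.cos(th)],-1)
    return d@L['pose'][:3,:3].T, d
def wcloud(L):
    u,v=np.meshgrid(np.arange(512.),np.arange(384.)); D,d=wray(L,u,v)
    W=L['pose'][:3,3]+D*(L['d']/d[...,2])[...,None]; W[L['d']==0]=np.nan; return W
E
python3 - <<'E'
from h import *
L=load('w1');S=sl(wcloud(L))*1e3
near=(abs(S[...,0])<50)&(S[...,1]>-40)&(S[...,1]<70)
m=near&(S[...,2]>128)&(S[...,2]<140); Q=S[m];print(len(Q),Q.min(0),Q.max(0),Q.mean(0))
m=near&(S[...,2]>105)&(S[...,2]<118); Q=S[m];print(len(Q),Q.min(0),Q.max(0)); 
Q=Q[(Q[:,1]>24)];
for b in range(-20,26,5):
    q=Q[abs(Q[:,0]-b)<2.5]
    if len(q):print(b,q[:,1].min().round(1),q[:,1].max().round(1))
cv2.imwrite('pics/w1z.png',cv2.resize(L['p'][150:250,200:330,::-1],(780,600),interpolation=cv2.INTER_CUBIC))
m=(S[...,2]>174)&(S[...,2]<184)&(S[...,0]<40)&(S[...,1]<-100); Q=S[m];print('C foot',len(Q),Q.min(0),Q.max(0),Q.mean(0))
E
```

```text
1180 [-13.17442888 -15.75555693 128.01127164] [ 14.17908576  11.13862022 136.06960909] [  1.39306539  -1.81344014 133.31721745]
627 [-15.93801121 -18.78767535 105.03558927] [ 18.98672041  41.6447239  117.99985431]
-15 24.3 30.6
-10 24.2 30.6
-5 24.5 26.2
0 24.4 30.2
5 25.4 34.5
10 29.3 39.1
15 33.4 41.6
20 35.1 40.0
C foot 845 [ -13.62449748 -175.62325584  174.06737254] [  14.24810948 -146.50401939  180.62881583] [   1.25616084 -158.64794489  178.04494425]
```

View pics/w1z.png

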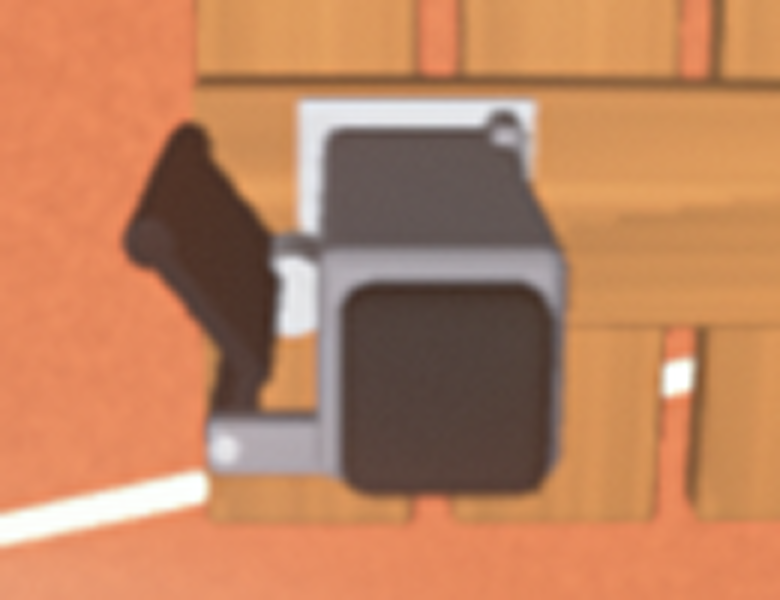

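Request:
{"name": "move_arm", "arguments": {"deltas": [[0, 0, 0.03, 0, 100], [0, 0, 0.08, 0, 100], [0, 0, 0.13, 0, 100], [0, 0, 0.18, 0, 100], [0, 0, 0.22, 0, 100], [0, 0, 0.25, 0, 100], [0, 0, 0.27, 0, 100], [0, 0, 0.28, 0, 100]]}}

```text
t: 3.53
tcp_pos: [0.5132, 0.0821, 0.1015]
tool_rot: [0.993, -0.12, -0.001, 0.0]
force: [0.7, 0.2, -0.1]
finger_gap: 1.001
```

Request:
{"name": "move_arm", "arguments": {"deltas": [[0, 0, 0.01, 0, 100], [0, 0, 0.02, 0, 95], [0, 0, 0.03, 0, 90], [0, 0, 0.031, 0, 85], [0, 0, 0.031, 0, 80], [0, 0, 0.031, 0, 80], [0, 0, 0.031, 0, 80], [0, 0, 0.031, 0, 80]]}}

```text
t: 4.2
tcp_pos: [0.5136, 0.0821, 0.0902]
tool_rot: [0.993, -0.12, 0.0, -0.0]
force: [-0.1, -0.6, -0.6]
finger_gap: 0.799
```

Run:
```python
from h import *
plan(wo(.005,.012,.09))
snap('wrist','w2');snap('scene','s2')
L=load('w2')
b=np.zeros((600,800,3),np.uint8)
a=cv2.resize(L['p'][130:340,120:400,::-1],(800,600),interpolation=cv2.INTER_CUBIC);cv2.imwrite('pics/w2z.png',a)
cv2.imwrite('pics/s2z.png',cv2.resize(load('s2')['p'][110:260,190:350,::-1],(640,600),interpolation=cv2.INTER_CUBIC))
```

```text
t 4.2 tcp [0.5136 0.0821 0.0902] sleeve [ 5.7 11.4 90.2] yawdeg -13.76 tilt [ 6.e-04 -0.e+00 -1.e+00] F [-0.1 -0.6 -0.6] gap 0.799 mm 67.9
units [-0.0017 -0.0014  0.0005] twist -0.0
```

View pics/w2z.png

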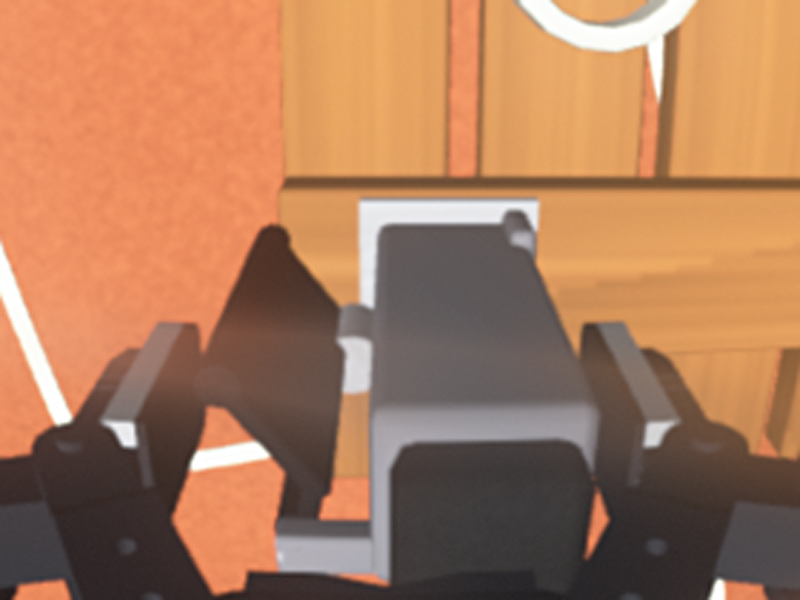

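View pics/s2z.png

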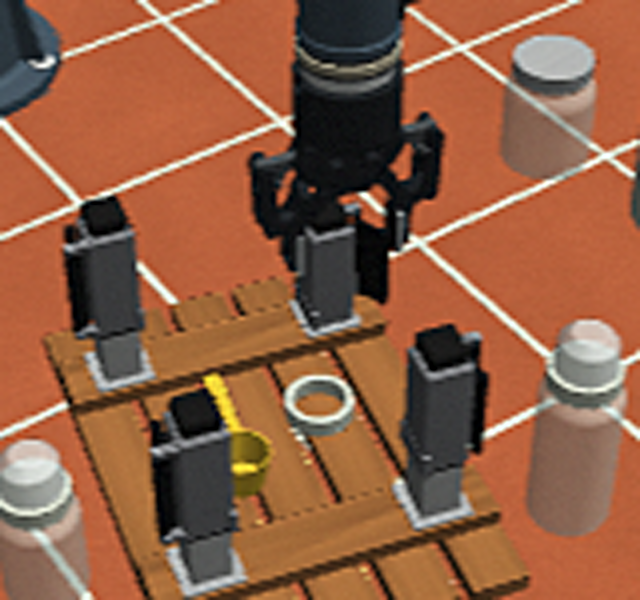

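Request:
{"name": "move_arm", "arguments": {"deltas": [[0, 0, 0, 0, 78], [0, 0, 0, 0, 77], [0, 0, 0, 0, 76], [0, 0, 0, 0, 75], [0, 0, 0, 0, 74], [0, 0, 0, 0, 73], [0, 0, 0, 0, 72], [0, 0, 0, 0, 72]], "force": 4}}

```text
t: 4.97
tcp_pos: [0.5135, 0.082, 0.0899]
tool_rot: [0.993, -0.12, 0.0, -0.0]
force: [-0.5, 0.6, 0.3]
finger_gap: 0.718
```

Run:
```python
from h import *
plan()
print(manip.sense()['tau'].round(2))
```

```text
t 4.97 tcp [0.5135 0.082  0.0899] sleeve [ 5.5 11.4 89.9] yawdeg -13.76 tilt [ 1.e-04  0.e+00 -1.e+00] F [-0.5  0.6  0.3] gap 0.718 mm 61.1
[ 4.000e-02 -3.989e+01 -9.080e+00  1.000e-02 -0.000e+00 -0.000e+00]
```

Accepted; no contact yet. Continue closing slowly.

Request:
{"name": "move_arm", "arguments": {"deltas": [[0, 0, 0, 0, 71.5], [0, 0, 0, 0, 71], [0, 0, 0, 0, 70.5], [0, 0, 0, 0, 70], [0, 0, 0, 0, 69.5], [0, 0, 0, 0, 69], [0, 0, 0, 0, 68.5], [0, 0, 0, 0, 68]], "force": 4}}

```text
t: 5.63
tcp_pos: [0.5132, 0.0808, 0.0906]
tool_rot: [0.993, -0.12, -0.0, 0.001]
force: [-2.4, -8.2, 7.2]
finger_gap: 0.678
```

Run:
```python
from h import *
plan()
snap('wrist','w3')
L=load('w3')
a=cv2.resize(L['p'][130:340,120:400,::-1],(800,600),interpolation=cv2.INTER_CUBIC);cv2.imwrite('pics/w3z.png',a)
```

```text
t 5.63 tcp [0.5132 0.0808 0.0906] sleeve [ 5.5 10.1 90.6] yawdeg -13.8 tilt [-4.0e-04 -1.5e-03 -1.0e+00] F [-2.4 -8.2  7.2] gap 0.678 mm 57.7
```

View pics/w3z.png

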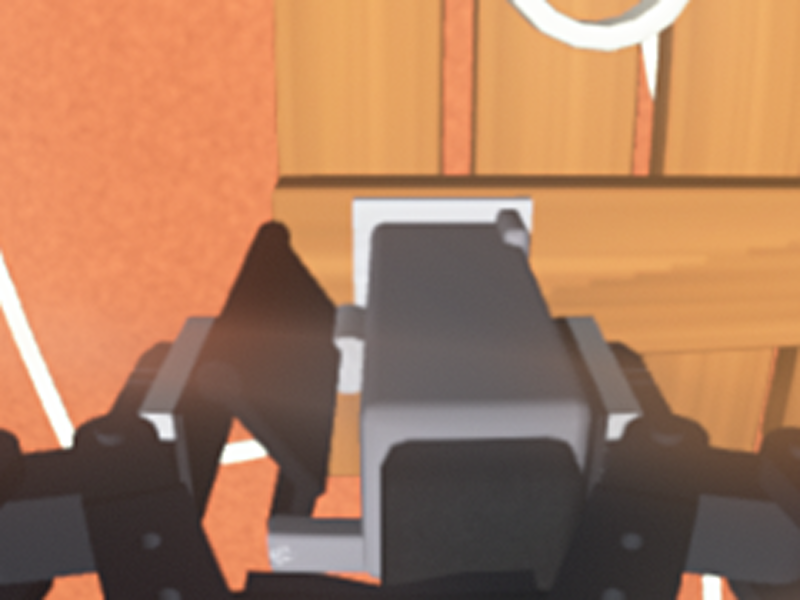

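Request:
{"name": "move_arm", "arguments": {"deltas": [[0, 0.001, 0, 0, 68], [0, 0.002, 0, 0, 68], [0, 0.003, 0, 0, 68], [0, 0.003, 0, 0, 68], [0, 0.003, 0, 0, 68], [0, 0.003, 0, 0, 67.5], [0, 0.003, 0, 0, 67], [0, 0.003, 0, 0, 67]], "force": 4}}

```text
t: 6.35
tcp_pos: [0.5131, 0.0803, 0.0907]
tool_rot: [0.993, -0.12, 0.0, 0.0]
force: [-2.5, -4.8, 7.9]
finger_gap: 0.674
```

Run:
```python
from h import *
plan()
snap('wrist','w4')
L=load('w4')
a=cv2.resize(L['p'][130:340,120:400,::-1],(800,600),interpolation=cv2.INTER_CUBIC);cv2.imwrite('pics/w4z.png',a)
```

```text
t 6.35 tcp [0.5131 0.0803 0.0907] sleeve [ 5.5  9.6 90.7] yawdeg -13.83 tilt [ 1.e-04 -5.e-04 -1.e+00] F [-2.5 -4.8  7.9] gap 0.674 mm 57.3
```

View pics/w4z.png

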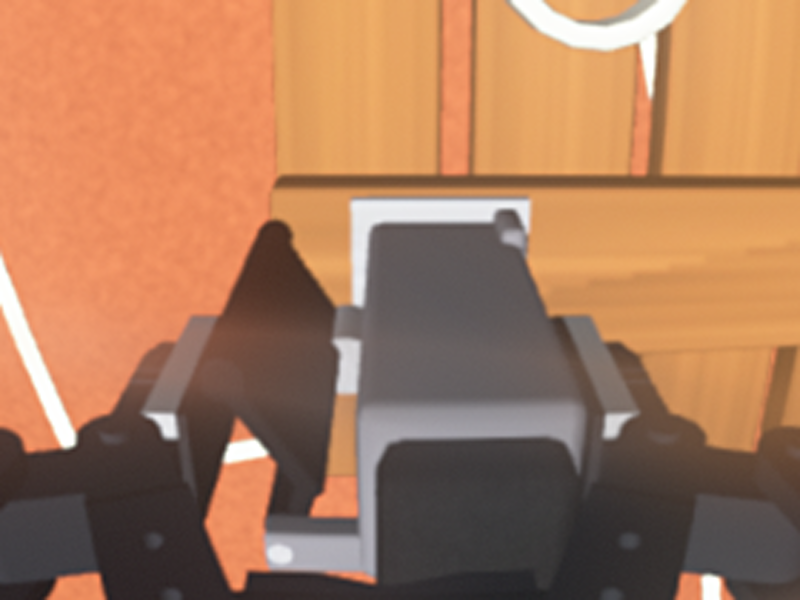

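Request:
{"name": "move_arm", "arguments": {"deltas": [[0, 0.002, -0.002, 0, 67], [0, 0.002, -0.004, 0, 67], [0, 0.002, -0.008, 0, 67], [0, 0.002, -0.014, 0, 67], [0, 0.002, -0.02, 0, 67], [0, 0.002, -0.026, 0, 67], [0, 0.002, -0.03, 0, 67], [0, 0.002, -0.03, 0, 67]], "force": 4}}

```text
t: 7.07
tcp_pos: [0.5131, 0.0802, 0.1023]
tool_rot: [0.993, -0.12, 0.0, -0.0]
force: [0.2, -1.1, -1.5]
finger_gap: 0.675
```

```bash
cat >> h.py <<'E'
def see(k):
    plan(); snap('wrist','w'+k); L=load('w'+k)
    a=cv2.resize(L['p'][130:340,120:400,::-1],(800,600),interpolation=cv2.INTER_CUBIC);cv2.imwrite('pics/w%sz.png'%k,a)
    S=sl(wcloud(L))*1e3
    # sleeve/foot top
    m=(abs(S[...,0]-1)<9)&(abs(S[...,1]+2)<9)&(S[...,2]>90)&(S[...,2]<205)
    q=S[m]; 
    if len(q): print('foot z median/95',np.median(q[:,2]).round(1),np.percentile(q[:,2],95).round(1),len(q))
    m=(abs(S[...,0])<22)&(S[...,1]<-135)&(S[...,1]>-185)&(S[...,2]>165)&(S[...,2]<195)
    q=S[m]
    if len(q): print('C foot z',np.median(q[:,2]).round(1),len(q))
E
python3 - <<'E'
from h import *
see('5')
E
```

```text
t 7.07 tcp [0.5131 0.0802 0.1023] sleeve [  5.6   9.5 102.3] yawdeg -13.78 tilt [ 4.e-04  1.e-04 -1.e+00] F [ 0.2 -1.1 -1.5] gap 0.675 mm 57.3
foot z median/95 145.3 146.1 1120
```

View pics/w5z.png

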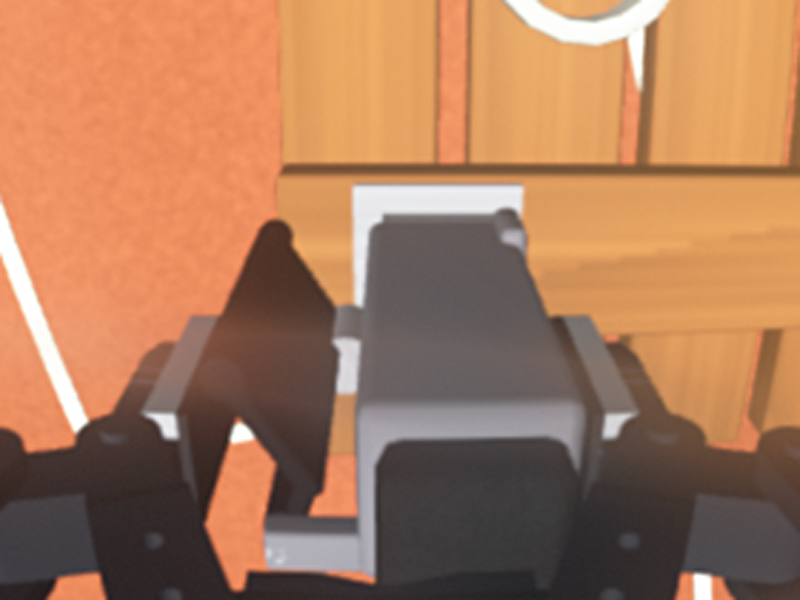

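Request:
{"name": "move_arm", "arguments": {"deltas": [[0, 0, -0.004, 0, 67], [0, 0, -0.014, 0, 67], [0, 0, -0.028, 0, 67], [0, 0, -0.042, 0, 67], [0, 0, -0.056, 0, 67], [0, 0, -0.07, 0, 67], [0, 0, -0.08, 0, 67], [0, 0, -0.0835, 0, 67]], "force": 4}}

```text
t: 7.78
tcp_pos: [0.513, 0.0802, 0.1362]
tool_rot: [0.993, -0.12, 0.0, -0.0]
force: [0.0, -1.2, -2.2]
finger_gap: 0.674
```

Run:
```python
from h import *
see('6')
snap('scene','s6')
cv2.imwrite('pics/s6z.png',cv2.resize(load('s6')['p'][110:260,190:350,::-1],(640,600),interpolation=cv2.INTER_CUBIC))
for k in('w1','w2','w3','w4','w5','w6'):
    S=sl(wcloud(load(k)))*1e3
    m=(abs(S[...,0]-1)<9)&(abs(S[...,1]+2)<9)&(S[...,2]>100)&(S[...,2]<205)
    print(k,np.median(S[m][:,2]).round(2))
```

```text
t 7.78 tcp [0.513  0.0802 0.1362] sleeve [  5.6   9.4 136.2] yawdeg -13.75 tilt [ 8.e-04 -1.e-04 -1.e+00] F [ 0.  -1.2 -2.2] gap 0.674 mm 57.3
foot z median/95 179.2 180.1 1115
w1 133.95
w2 133.82
w3 133.82
w4 133.81
w5 145.26
w6 179.23
```

View pics/s6z.png

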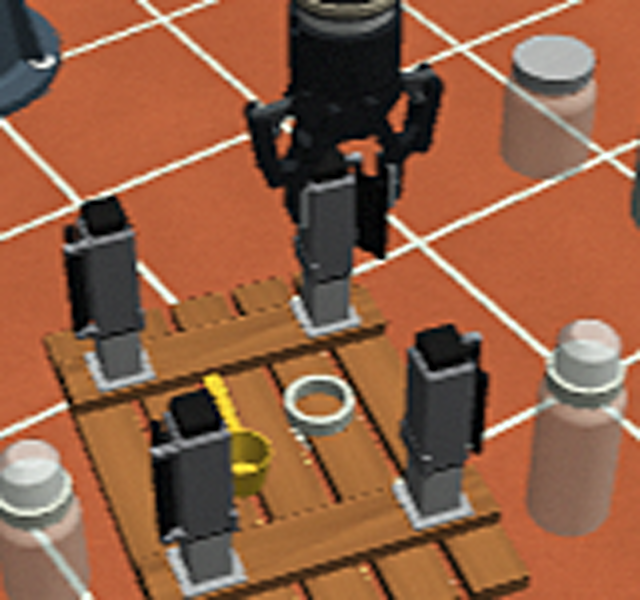

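View pics/w6z.png

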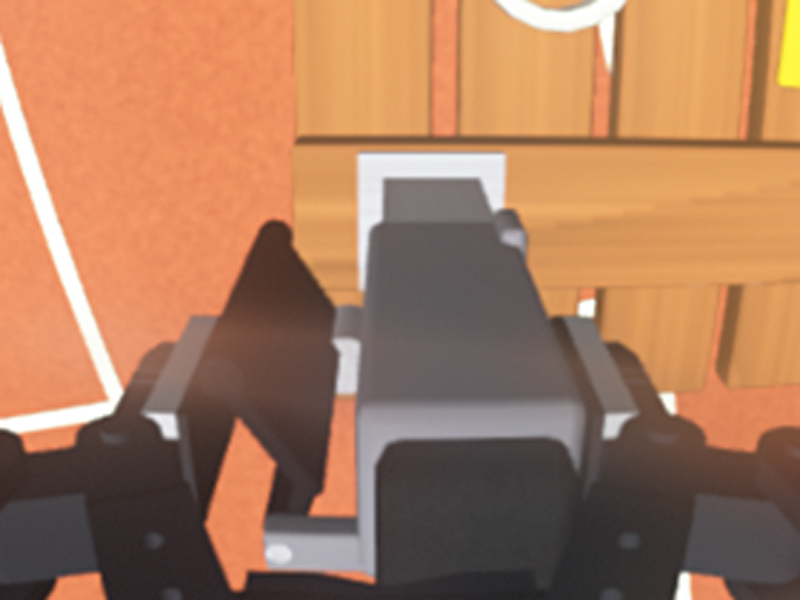

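Request:
{"name": "move_arm", "arguments": {"deltas": [[0, 0, 0, 0, 66.5], [0, 0.001, -0.0003, 0, 65.5], [0, 0.002, -0.0008, 0, 64.5], [0, 0.0033, -0.0012, 0, 63.5], [0, 0.0045, -0.0016, 0, 62.5], [0, 0.0055, -0.002, 0, 61.5], [0, 0.0065, -0.0022, 0, 60.5], [0, 0.007, -0.0023, 0, 60]], "force": 25}}

```text
t: 8.55
tcp_pos: [0.5124, 0.0773, 0.1362]
tool_rot: [0.993, -0.12, 0.0, -0.0]
force: [0.9, -2.9, -1.8]
finger_gap: 0.607
```

Run:
```python
from h import *
see('7')
```

```text
t 8.55 tcp [0.5124 0.0773 0.1362] sleeve [  5.6   6.5 136.2] yawdeg -13.77 tilt [ 1.e-04 -0.e+00 -1.e+00] F [ 0.9 -2.9 -1.8] gap 0.607 mm 51.6
foot z median/95 178.0 178.9 1223
```

View pics/w7z.png

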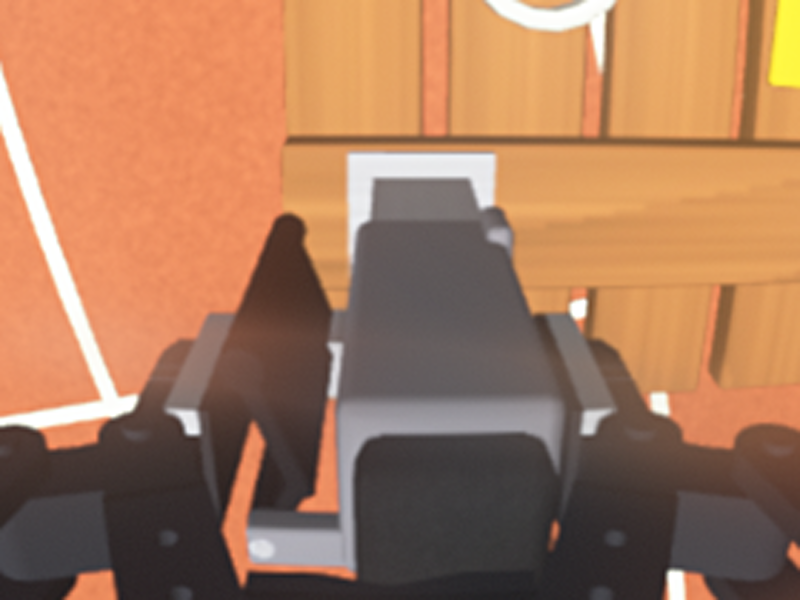

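Request:
{"name": "move_arm", "arguments": {"deltas": [[0, 0, -0.001, 0, 60], [0, 0, -0.002, 0, 60], [0, 0, -0.003, 0, 60], [0, 0, -0.003, 0, 60], [0, 0.001, -0.003, 0, 59.5], [0, 0.002, -0.003, 0, 58.5], [0, 0.003, -0.0033, 0, 58], [0, 0.003, -0.0036, 0, 58]], "force": 25}}

```text
t: 9.27
tcp_pos: [0.5122, 0.0765, 0.1377]
tool_rot: [0.993, -0.12, 0.0, -0.0]
force: [2.4, -1.3, -5.7]
finger_gap: 0.58
```

Run:
```python
from h import *
see('8')
```

```text
t 9.27 tcp [0.5122 0.0765 0.1377] sleeve [  5.6   5.7 137.7] yawdeg -13.79 tilt [ 6.e-04  7.e-04 -1.e+00] F [ 2.4 -1.3 -5.7] gap 0.58 mm 49.3
foot z median/95 179.2 180.1 1249
C foot z 165.1 4
```

Request:
{"name": "move_arm", "arguments": {"deltas": [[0, 0.001, -0.0003, 0, 57], [0, 0.0025, -0.0006, 0, 55.5], [0, 0.0045, -0.001, 0, 54], [0, 0.006, -0.0014, 0, 52.5], [0, 0.0075, -0.0017, 0, 51], [0, 0.0085, -0.0018, 0, 49], [0, 0.0085, -0.0018, 0, 48], [0, 0.0085, -0.0018, 0, 47]], "force": 25}}

```text
t: 9.98
tcp_pos: [0.511, 0.0722, 0.1388]
tool_rot: [0.993, -0.119, -0.0, 0.001]
force: [-0.8, -5.4, 1.8]
finger_gap: 0.478
```

Run:
```python
from h import *
see('9')
```

```text
t 9.98 tcp [0.511  0.0722 0.1388] sleeve [  5.4   1.3 138.8] yawdeg -13.67 tilt [-4.0e-04 -1.5e-03 -1.0e+00] F [-0.8 -5.4  1.8] gap 0.478 mm 40.6
foot z median/95 178.9 179.8 1382
C foot z 165.4 48
```

View pics/w9z.png

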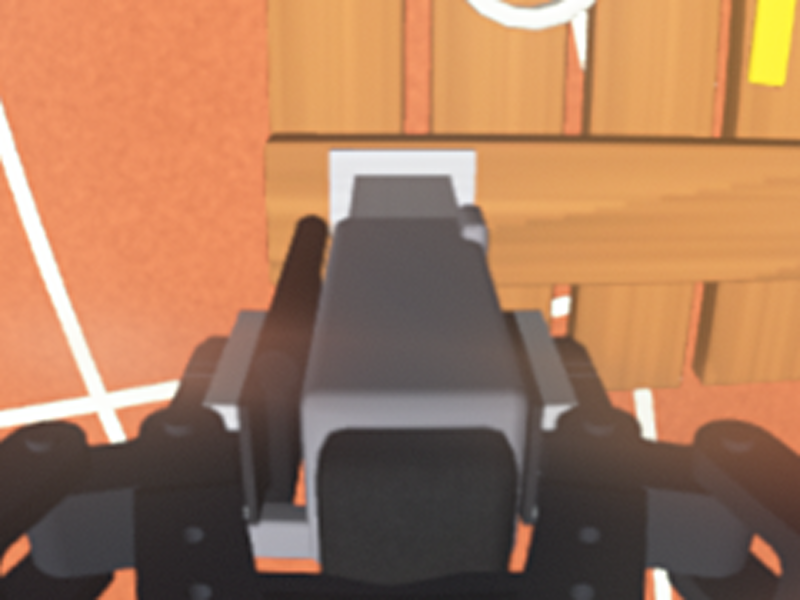

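Request:
{"name": "move_arm", "arguments": {"deltas": [[0, 0.001, 0, 0, 46], [0, 0.002, 0, 0, 44], [0, 0.002, 0, 0, 42], [0, 0.002, 0, 0, 40], [0, 0.002, 0, 0, 40], [0, 0.002, 0, 0, 40], [0, 0.002, 0, 0, 40], [0, 0.002, 0, 0, 40]], "force": 30}}

```text
t: 10.7
tcp_pos: [0.511, 0.072, 0.1388]
tool_rot: [0.993, -0.119, 0.0, 0.0]
force: [0.0, -4.2, 6.1]
finger_gap: 0.47
```

Run:
```python
from h import *
see('10')
snap('scene','s10');snap('top','t10')
cv2.imwrite('pics/s10z.png',cv2.resize(load('s10')['p'][110:260,190:350,::-1],(640,600),interpolation=cv2.INTER_CUBIC))
```

```text
t 10.7 tcp [0.511  0.072  0.1388] sleeve [  5.5   1.  138.8] yawdeg -13.72 tilt [ 1.e-04 -6.e-04 -1.e+00] F [ 0.  -4.2  6.1] gap 0.47 mm 40.0
foot z median/95 178.9 179.7 1380
C foot z 165.5 49
```

View pics/w10z.png

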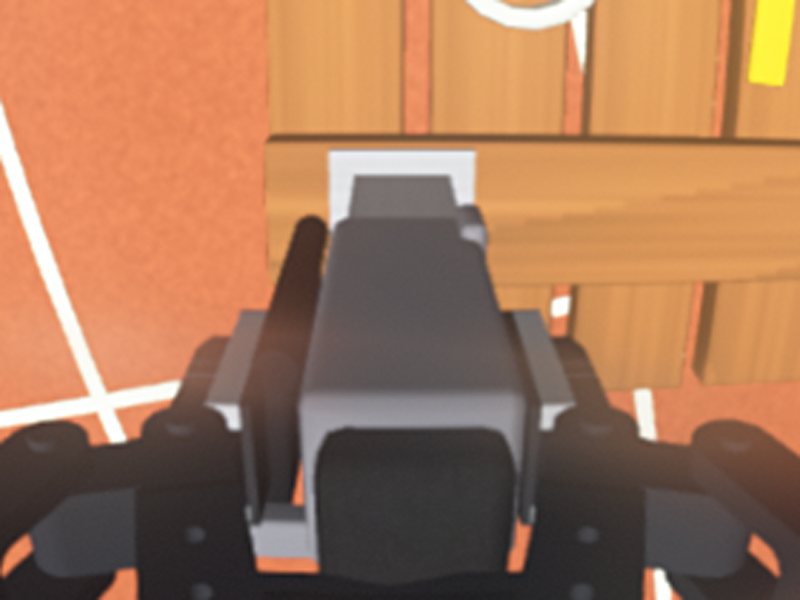

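View pics/s10z.png

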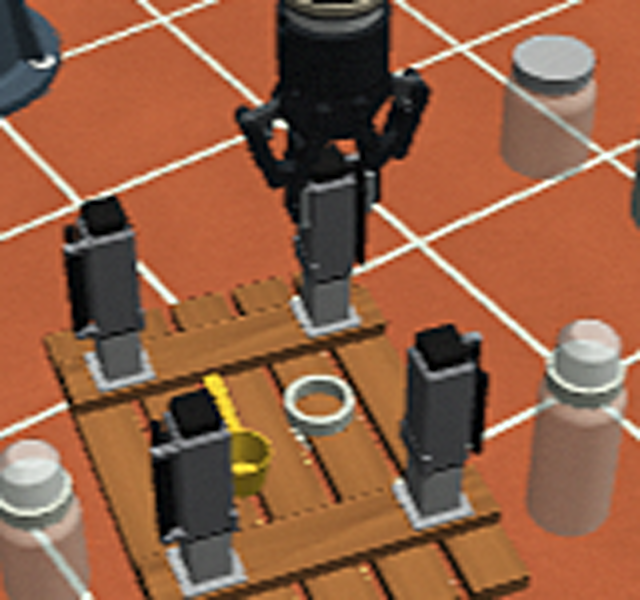

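Run:
```python
from h import *
W0=cloud(load('scene0'));W1=cloud(load('s10'))
S=sl(W1)*1e3
p0=load('scene0')['p'].astype(int);p1=load('s10')['p'].astype(int)
d=(abs(p0-p1).max(-1)>40).astype(np.uint8);n,l,s,c=cv2.connectedComponentsWithStats(d)
print([tuple(map(int,x)) for x in s[1:] if x[4]>10])
print(manip.sense()['force'])
manip.sign_off()
```

```text
[(2, 0, 15, 18, 151), (112, 0, 190, 170, 10527), (175, 62, 57, 41, 1431), (0, 118, 11, 37, 236), (277, 166, 11, 24, 169), (264, 175, 2, 7, 12), (263, 183, 7, 10, 22)]
[-1.2514535  -3.15056281  5.26321254]
the job is handed in; nothing more can be done
```

I raised the short leg to the ring mark, squeezed its cam lever shut and handed the job in at about 11 s, with the gripper still holding the leg.

- **Lift:** I pinched sleeve and lever at a 4 N setting and lifted with the lever still open. The foot top rose from 133.8 mm to 179.2 mm in the wrist depth.
- **Closing:** I closed the lever in steps at 25 N, moving the hand about 8 mm towards the sleeve. I also raised it about 2.6 mm in all because the pads swing forward as they close. Early in the closing the sleeve sank to 178.0 mm, and I brought it back up before the lever went over centre.
- **Height at the end:** The foot top reads 178.9 mm, a travel of about 45.1 mm. It did not move in a last 30 N squeeze, when the upward force on the tool rose to about 6 N, so the sleeve looks locked.
- **Lever:** In the wrist and scene pictures it lies flat along the sleeve.
- **Surroundings:** Comparing the first and last scene pictures, changes show only at the arm and at the leg itself, plus two small patches at the left edge of the picture, away from the bystanders, that I did not look into.

Two readings did not agree:
- **Finger opening:** It ended at 40.0 mm against the nominal 42.5 mm. The same offset of about 2.5 mm was there at first contact, so I put it down to the finger scale.
- **Neighbouring leg:** The last wrist height for it (165.5 mm) came from only a few pixels at the picture's edge, and I disregarded it. The same leg read about 178 mm at the start.

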